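Put the spare nut in the push-latch case and shut it

ROBOT

A 7-joint arm with a two-finger parallel gripper is mounted at the origin on a cart in front of the work surface, level with it; the furniture and walls round the work are solid. World frame = base frame: x ahead of the robot, y to its left, z up, the work surface at z = 0. Lengths are in mm, angles in rad, forces in N, time in s.
With the tool pointing down it reaches from about 400 to 875 mm from the base axis. Payload 4.4 kg.
Tool frame: the origin (TCP) lies between the finger pads; the fingertips stand 22 mm ahead of it and the grasp point (between the pads) lies 3 mm ahead of it; z points along the fingers, y is the line along which they close (so a half turn about z gives the same grasp; the last joint's range is limited). The gripper opens to 85 mm and grips with 20 to 120 N. Pads are 22 mm wide; open, the fingers measure 114 mm over their backs; the gripper's body (76 mm by 85 mm) begins 54 mm behind the grasp point. The pads swing forward as they close: fully open they stand 13 mm farther back than shut.
Start: joints at [1.108, 0.628, 0.038, 1.517, -0.027, 0.996, -0.02], TCP at [251.232, -599.5, 253.313] pointing down, gripper open.
Joint ranges: [-3.06, 3.06], [-0.37, 2.12], [-1.25, 1.32], [0.18, 2.47], [-1.1, 4.24], [0.23, 1.98], [-2.94, 2.94]. Speed limits (rad/s): [2.57, 2.57, 3.14, 3.14, 3.14, 3.14, 3.14].

INTERFACE

Orientations are given as [roll, pitch, yaw] about the fixed x, y, z axes, in that order (R = Rz(yaw) Ry(pitch) Rx(roll)).
In Python, from cell import ctrl gives the robot as it stands.
- The arm moves only by the tool step_arm, never from a script. Its argument "plan" is a list of rows, each an object of numbers: "dx", "dy", "dz": the shift along the tool's x, y, z scaled (see below); "ax", "ay", "az": the turn, a rotation vector about the tool's x, y, z scaled (see below); "gripper": the opening, from 0 (shut) to 1 (fully open). A call has 1 to 20 rows; each row shifts and turns the commanded pose from where the row before left it, along the tool's axes as they then stand; what a row does not reach is not made up. The controller multiplies each number of a shift by 0.3 m and each number of a turn by 90 degrees. A row lasts 1/8 s, in which the tool goes at most 62.5 mm and 10.7 degrees, less where a joint would pass 70% of its speed; a pose out of reach is approached as far as the arm can. A call with a number of a shift or a turn outside -1 to 1 is refused whole. A call with a gripper value outside its range is refused whole. The fingers move at their own pace and stop on an object; the grip force is fixed at half the most. Time passes only in rows, so rows that do not move let the fingers close. It gives the time, the measured TCP pose, the force, the opening and the grip force at its end, in the units of the state.
- ctrl.read_state(): the state, without advancing time (a new reading comes with each control period).
- ctrl.get_image(name): name is "scene" or "top"; returns a dict with "color" (384x512x3 uint8, red, green, blue), "range_z" (384x512 float32, mm along the optical axis (not along the pixel's ray), 0 where there is no reading), "fx", "fy", "cx", "cy" (pixels), "T" (4x4, takes a point from camera to world coordinates). Camera axes: x right, y down, z forward; pixel columns grow to the right and rows downward; lengths in mm; the calibration is good to about 2 mm. A picture is of the moment at which its call begins.
- ctrl.finish_job(): hands the job in; it is judged then, once.
The state is a dict: "clock": time; "qpos": joint angles; "qd": joint speeds; "tau": joint torques, N m; "eef_pos": TCP position; "tool_rot": TCP orientation; "force": force on the tool from outside, world axes, zero at the start; "torque": the same for the moment, N m; "width": finger opening in mm; "gripper_force": force on a finger pad.
Only numpy, scipy, OpenCV 4.12 (cv2) and the standard library are available. Lean on these libraries where they do the work, as an engineer would, in place of code of your own. Each camera call takes 0.05 s, during which the arm holds its last target. There are 200 camera calls.

TASK

Put the stainless union nut away in the small grey case with the blue lid and leave the lid latched shut. The lid has a push-push latch: press its front edge fully down and let go, see that it springs open, lay the nut inside, then push the lid over and press it fully down again so that it stays shut when you let go. Leave the two amber bottles beside the case where they stand.

Things in the scene. Friction and masses are not known exactly. Their poses are not given: they have to be found in the camera images.
- case: Grey open-topped case fixed to the bench, outer 130 (x) x 150 (y) x 40 mm high, walls 4 mm, inner floor 6 mm up, under a blue hinged lid. Origin: centre of its underside. Its -x side is the front with a black latch housing (front towards the robot), the lid's hinge runs along its +x side; y is its width, z up.
- case_lid (a joint): Blue lid's angle, rad: 0 latched shut (level), 1.5 standing open (end stop), -0.08 pressed to the stop, 9 mm down at the mark. Unlatched, a spring (3 to 4 N at the mark) swings it open in about 1.5 s. Each press to the stop (5 to 10 N) and release switches the latch: shut springs open, open catches at 0; a press under 5 mm changes nothing. It starts shut.
- lid_hinge (a point): Point on the lid's hinge axis at mid width, 64 mm from the case's origin along its +x and 54 mm above its underside. The axis is the case's y axis. The lid is a 4 mm plate 160 mm wide that reaches 136 mm from this axis, its outer face 2 mm from it, with a 16 mm skirt at front and sides.
- lid_pad (a point): Centre of the round black press mark (26 mm across) on the outer (upper) face of the lid, 115 mm from the hinge axis at mid width; 57 mm above the bench when shut. Axes turn with the lid: -x from the hinge to the free edge, +z out of the outer face.
- nut: Stainless hexagonal union nut, 34 mm across flats (the flats face its own +-x), 39 mm across corners (y), 18 mm high, 90 g, loose, lying flat on the bench. Origin: centre of its underside, z up.
- capped_bottle: Loose amber bottle with black screw cap, 29 mm diameter, 60 mm tall, standing; bystander. Origin: centre of its base.
- plugged_bottle: Loose amber bottle with white plug, 29 mm diameter, 63 mm tall, standing; bystander. Origin: centre of its base.

How it is judged:
By the outcome, as a careful person would: the job done as asked, in the order asked, and still so for the second after the job is handed in, with the robot touching nothing.
It also fails if it takes over 58 s, if anything falls off the work surface, if the arm or the gripper's body presses on something with over 40 N, if the wrist force passes 120 N, or if a joint passes its speed limit or range.

## Working session

There is one attempt and no reset: what is moved stays moved. The work goes in short steps, Python scripts to look and compute and a tool call to move; the robot and the scene stay as the last step left them, time stands still between calls to the robot, and variables do not carry over. Pictures are saved under pics/ and viewed, at most 10 in all, crops included, and the job is handed in when it is done.

Besides the shell and the picture viewer there is one more tool, called after "Request:" as name(argument=value, ...), one argument or row to a line, values as JSON. step_arm: Moves the arm, as the interface text tells. Shifts and turns lie within -1 to 1; 1 stands for 0.3 m of shift or 90 degrees of turn. Its arguments: {"type":"object","properties":{"plan":{"type":"array"}},"required":["plan"]}

```bash
mkdir -p pics; ls
python3 - <<'E'
from cell import ctrl
import cv2,numpy as np
s=ctrl.read_state();print(s)
ims=[]
for n in("scene","top"):
    d=ctrl.get_image(n);np.savez(f"pics/{n}0.npz",**d)
    cv2.imwrite(f"pics/{n}0.png",d["color"][:,:,::-1]);print(n,d["fx"],d["fy"],d["cx"],d["cy"],np.round(d["T"],3).tolist())
E
```

```text
pics
{'clock': 0.0, 'qpos': array([ 1.10820906,  0.62935805,  0.03843615,  1.51837418, -0.02705376,
        0.99628865, -0.01999077]), 'qd': array([-0.00055152, -0.00121811, -0.00085459, -0.00112435,  0.001174  ,
       -0.00034824,  0.00129556]), 'tau': array([-8.44148576e-05, -5.63403118e+01,  1.22627746e+00, -1.93443722e+01,
        1.09485284e-02,  1.05050305e-02,  4.75226685e-06]), 'eef_pos': array([ 251.0148363 , -598.94184116,  252.37922519]), 'tool_rot': array([-3.13968151e+00, -2.25396436e-05,  3.96771765e-01]), 'force': array([ 0.02968472,  0.40208597, -0.25345501]), 'torque': array([ 0.02396109, -0.01528483,  0.05868697]), 'gripper_force': 0.0, 'width': 85.24443100324628}
scene 402.7121650589654 402.7121650589654 258.2365830685902 192.97442745660354 [[-0.918, -0.195, 0.346, 135.093], [-0.396, 0.483, -0.781, 961.16], [-0.015, -0.854, -0.52, 573.045], [0.0, 0.0, 0.0, 1.0]]
top 362.90522127746516 362.90522127746516 253.20721263407793 192.11831661259777 [[0.005, -0.998, 0.059, 439.096], [-1.0, -0.005, 0.001, 195.55], [-0.001, -0.059, -0.998, 1072.752], [0.0, 0.0, 0.0, 1.0]]
```

View pics/scene0.png

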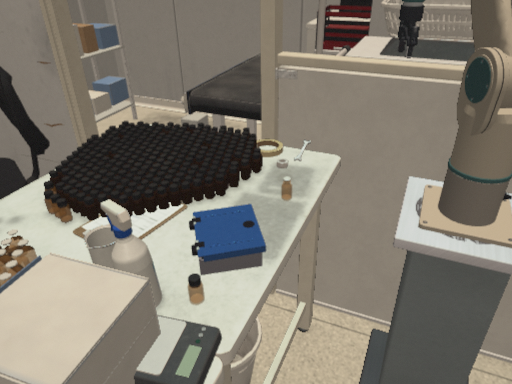

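View pics/top0.png

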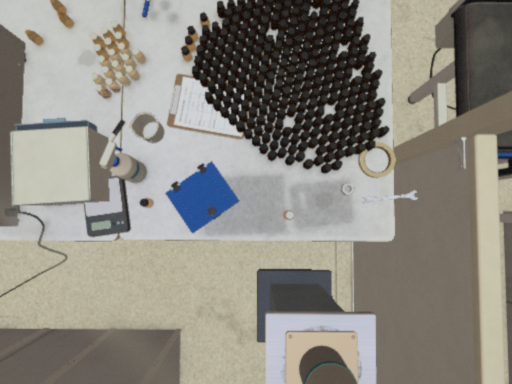

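The scene view shows the blue-lidded case at about (228,237). The nut is at about (282,163), the capped bottle at (195,289) and the plugged bottle at (287,188). In the top view the lid is at about (202,197), the pad at (211,211), the nut at (348,188), and the bottles at (147,203) and (289,215).

```bash
cat > h.py <<'E'
import numpy as np,cv2
def ray(d,uv,z):
    uv=np.atleast_2d(np.asarray(uv,float)); T=d["T"]
    c=np.c_[(uv[:,0]-d["cx"])/d["fx"],(uv[:,1]-d["cy"])/d["fy"],np.ones(len(uv))]@T[:3,:3].T
    return T[:3,3]+c*((z-T[2,3])/c[:,2])[:,None]
def cloud(d):
    v,u=np.mgrid[:384,:512]; Z=d["range_z"]
    c=np.stack([(u-d["cx"])/d["fx"]*Z,(v-d["cy"])/d["fy"]*Z,Z],-1)
    return c@d["T"][:3,:3].T+d["T"][:3,3]
E
python3 - <<'E'
from h import *
d=dict(np.load("pics/top0.npz"));s=dict(np.load("pics/scene0.npz"))
def comp(m,u,v,r):
    k=np.zeros_like(m);k[v-r:v+r,u-r:u+r]=m[v-r:v+r,u-r:u+r]
    return k.astype(np.uint8)
for n,D,(u,v,r) in(("top",d,(202,197,45)),("scene",s,(228,237,48))):
    h=cv2.cvtColor(D["color"],cv2.COLOR_RGB2HSV)
    m=comp((h[...,0]>100)&(h[...,0]<125)&(h[...,1]>150)&(h[...,2]>60),u,v,r)
    c=max(cv2.findContours(m,0,2)[0],key=cv2.contourArea)
    P=ray(D,cv2.convexHull(c)[:,0],56)
    R=cv2.minAreaRect(P[:,:2].astype(np.float32));print(n,R,cv2.boxPoints(R).round(0).tolist())
    C=cloud(D);print("lid z",np.median(C[m>0],0))
    f=np.zeros_like(m);cv2.fillPoly(f,[cv2.erode(m,None) is None or cv2.convexHull(c)],1)
    f=cv2.erode(f,np.ones((5,5)));b=f*(h[...,2]<70)
    nn,_,st,ce=cv2.connectedComponentsWithStats(b.astype(np.uint8))
    for i in range(1,nn):
        if st[i,4]>8:print(" dark",st[i,4],ce[i].round(1),ray(D,ce[i],57).round(0))
C=cloud(d)
for n,(u,v),zz in(("capped",(147,203),60),("plug",(289,215),63),("nut",(348,188),18)):
    w=C[v-14:v+14,u-14:u+14];hm=w[...,2]>8
    print(n,w[hm].mean(0).round(0),w[hm].max(0).round(0),w[hm].min(0).round(0),hm.sum())
print("bench z",np.median(C[180:225,300:335,2]))
big=lambda D,u,v,r:cv2.resize(D["color"][v-r:v+r,u-r:u+r,::-1],(400,400),interpolation=2)
cv2.imwrite("pics/crops.png",np.hstack([big(d,202,197,45),big(d,348,188,20)]))
E
```

```text
top ((485.0502624511719, 340.18157958984375), (133.75558471679688, 154.142822265625), 34.887481689453125) [[386.0, 365.0], [474.0, 239.0], [584.0, 315.0], [496.0, 442.0]]
lid z [484.51788492 341.34124959  57.98675422]
scene ((483.6359558105469, 346.26690673828125), (134.24696350097656, 163.47113037109375), 35.30028533935547) [[382.0, 374.0], [476.0, 241.0], [586.0, 318.0], [491.0, 452.0]]
lid z [479.46093977 355.87675608  57.48376802]
 dark 17 [197.6 219.5] [[558. 342.  57.]]
 dark 53 [248.1 223.5] [[447. 313.  57.]]
 dark 25 [201. 244.] [[507. 415.  57.]]
capped [468. 493.  64.] [ 482.  513. 1073.] [439. 196.   8.] 116
plug [437. 100.  75.] [ 450.  196. 1073.] [424.  83.   9.] 90
nut [512. -75.  29.] [ 530.  196. 1073.] [439. -95.   8.] 97
bench z 0.24772894110924426
```

View pics/crops.png

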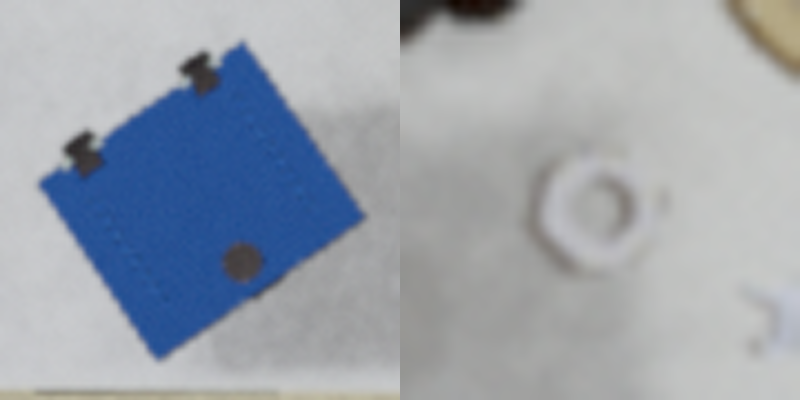

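The crops show the lid with hinges at the upper left and the pad at (242,263), so the front faces the robot at about 35° yaw. The nut is a hexagon centred at (590,210). The start pose is beyond a partition, so I'll check heights before moving.

Run:
```python
from h import *
d=dict(np.load("pics/top0.npz"));s=dict(np.load("pics/scene0.npz"))
P=np.concatenate([cloud(D)[D["range_z"]>0] for D in(d,s)])
xs=np.arange(-100,800,100);ys=np.arange(-800,700,100)
print("cols x",xs)
for y in ys[::-1]:
    r=[]
    for x in xs:
        q=P[(P[:,0]>=x)&(P[:,0]<x+100)&(P[:,1]>=y)&(P[:,1]<y+100)]
        r.append(f"{np.percentile(q[:,2],99.5):6.0f}" if len(q)>3 else "   .  ")
    print(f"{y:5d}"," ".join(r))
print("pad",ray(d,(202-45+242/400*90-.5,152+263/400*90-.5),57).round(1))
C=cloud(d)
for n,(u,v),z0,z1 in(("capped",(147,203),40,80),("plug",(289,215),40,80),("nut",(347,189),10,30)):
    w=C[v-12:v+12,u-12:u+12].reshape(-1,3);w=w[(w[:,2]>z0)&(w[:,2]<z1)]
    print(n,w.mean(0).round(1),np.ptp(w,0).round(1),len(w))
for n,D,(u,v) in(("top",d,(347,189)),("scene",s,(283,163))):
    r=14 if n=="top" else 9
    Z=cloud(D)[v-r:v+r,u-r:u+r,2];Rz=D["range_z"][v-r:v+r,u-r:u+r]
    m=((Z>7)&(Z<25)&(Rz>0)).astype(np.uint8)
    c=max(cv2.findContours(m,0,1)[0],key=cv2.contourArea)[:,0]+[u-r,v-r]
    p=ray(D,c,14)[:,:2].astype(np.float32)
    print(n,cv2.minEnclosingCircle(p),cv2.minAreaRect(p))
# edge rays at nut top view: orientation by width function
up=cv2.resize(d["color"][168:208,328:368],(800,800),interpolation=cv2.INTER_CUBIC)
cv2.imwrite("pics/nut.png",up[100:700,100:700,::-1])
cv2.imwrite("pics/nut2.png",cv2.resize(s["color"][140:185,255:315,::-1],(800,600),interpolation=2))
```

```text
cols x [-100    0  100  200  300  400  500  600  700]
  600   -770   -771   -767   -767     25    152    154    153     66
  500   -768   -768   -769   -769     24     61    217    213     91
  400   -769   -769   -768   -768      4     60     59     91     90
  300   -768   -769   -769   -768     60     63     61      7     64
  200   -769   -769   -768   -767      4     63     61     63     65
  100     11     12      4   -768      5     62     57     65     65
    0    332    433     12   -768      5     65     63     65     65
 -100     74    477     12   -768      4     18     63     65     65
 -200     16    466      4   -768      5      7     23     65     65
 -300     69    283    284    284    284    284    285    435      6
 -400     80    284    285    285    285    285    286    431     59
 -500    .      .      .      .      .      .      122    120     84
 -600    .      .      .      420    .      .       98     84     83
 -700    .      397    398    397    397    221    405    -67    .  
 -800    .      379    374    349    396    221    .      .      .  
pad [[446.3 314.2  57. ]]
capped [468.4 500.2  54.6] [25.7 23.5 22.6] 79
plug [436.4  96.5  55.1] [25.5 25.4 26.4] 79
nut [512.4 -77.6  18.1] [35.2 33.9 13.1] 93
top ((513.0225219726562, -77.92894744873047), 19.116867065429688) ((512.0252685546875, -77.74263000488281), (35.09172821044922, 35.33112335205078), 89.4881820678711)
scene ((512.6361694335938, -74.14024353027344), 26.075929641723633) ((512.1397094726562, -74.74717712402344), (30.854297637939453, 47.33958053588867), 21.07647705078125)
```

View pics/nut.png

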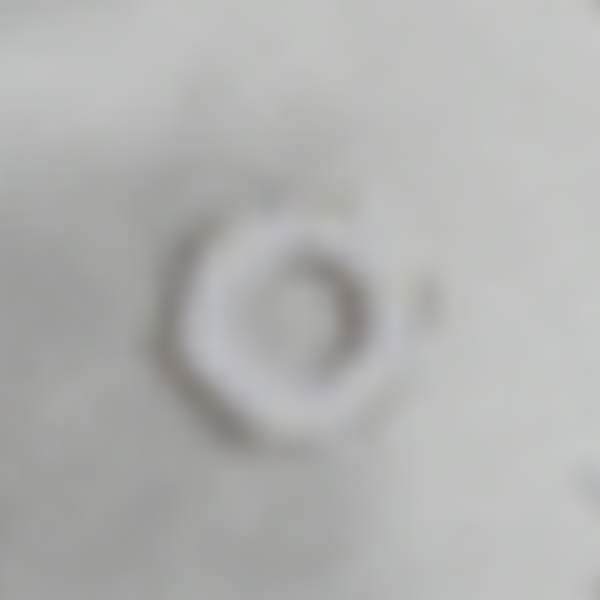

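Both views agree: the pad is at about (446,314), which puts the hinge at (540,380) and the case origin at (488,343) with yaw 35°. The nut is at (512,-78), 18 mm high, with flats that suit a yaw of about 36°. The partition is 285 mm high and stands between the start pose and the work, so I lift first.

```bash
cat >> h.py <<'E'
def go(x,y,z,yaw=None):
    from cell import ctrl
    from scipy.spatial.transform import Rotation as Ro
    s=ctrl.read_state();R=Ro.from_euler("xyz",s["tool_rot"])
    t=R.inv().apply(np.array([x,y,z])-s["eef_pos"])/300
    print("t",s["clock"],"tcp",s["eef_pos"].round(1),"rpy deg",np.degrees(s["tool_rot"]).round(2),"shift units",t.round(3),"rows>=",np.linalg.norm(t)/.2)
E
echo
```

Request:
step_arm(
  plan=[
    {"dz":-0.15,"az":-0.07,"gripper":0},
    {"dz":-0.15,"az":-0.07,"gripper":0},
    {"dz":-0.15,"gripper":0},
    {"gripper":0},
    {"gripper":0},
  ],
)

```text
invalid input
```

```bash
python3 -c "
from h import *
go(446,314,387);go(446,314,130)"
```

```text
t 0.1 tcp [ 251.  -599.   252.5] rpy deg [-179.9     0.     22.74] shift units [ 1.776 -2.556 -0.444] rows>= 15.720687047374748
t 0.1 tcp [ 251.  -599.   252.5] rpy deg [-179.9     0.     22.74] shift units [ 1.776 -2.555  0.413] rows>= 15.693329111451849
```

Request:
step_arm(
  plan=[
    {"dx":0,"dy":0,"dz":-0.15,"ax":0,"ay":0,"az":-0.07,"gripper":0},
    {"dx":0,"dy":0,"dz":-0.15,"ax":0,"ay":0,"az":-0.07,"gripper":0},
    {"dx":0,"dy":0,"dz":-0.15,"ax":0,"ay":0,"az":0,"gripper":0},
    {"dx":0,"dy":0,"dz":0,"ax":0,"ay":0,"az":0,"gripper":0},
    {"dx":0,"dy":0,"dz":0,"ax":0,"ay":0,"az":0,"gripper":0},
  ],
)

```text
clock: 0.72
eef_pos: [251.0, -599.0, 387.4]
tool_rot: [-3.14, -0.0, 0.617]
force: [0.3, 0.7, -0.3]
width: -0.2
gripper_force: 0.0
```

```bash
python3 -c "
from h import *
go(446,314,387);go(446,314,130)"
```

```text
t 0.725 tcp [ 251.  -599.   387.4] rpy deg [-1.7991e+02 -2.0000e-02  3.5330e+01] shift units [ 2.29  -2.107  0.005] rows>= 15.559896906994673
t 0.725 tcp [ 251.  -599.   387.4] rpy deg [-1.7991e+02 -2.0000e-02  3.5330e+01] shift units [ 2.29  -2.105  0.862] rows>= 16.140338387080515
```

Request:
step_arm(
  plan=[
    {"dx":0.147,"dy":-0.1,"dz":0,"ax":0,"ay":0,"az":0,"gripper":0},
    {"dx":0.147,"dy":-0.1,"dz":0,"ax":0,"ay":0,"az":0,"gripper":0},
    {"dx":0.147,"dy":-0.1,"dz":0,"ax":0,"ay":0,"az":0,"gripper":0},
    {"dx":0.147,"dy":-0.1,"dz":0,"ax":0,"ay":0,"az":0,"gripper":0},
    {"dx":0.147,"dy":-0.1,"dz":0,"ax":0,"ay":0,"az":0,"gripper":0},
    {"dx":0.147,"dy":-0.1,"dz":0,"ax":0,"ay":0,"az":0,"gripper":0},
    {"dx":0.147,"dy":-0.1,"dz":0,"ax":0,"ay":0,"az":0,"gripper":0},
    {"dx":0.147,"dy":-0.1,"dz":0,"ax":0,"ay":0,"az":0,"gripper":0},
    {"dx":0.147,"dy":-0.1,"dz":0,"ax":0,"ay":0,"az":0,"gripper":0},
    {"dx":0,"dy":0,"dz":0,"ax":0,"ay":0,"az":0,"gripper":0},
    {"dx":0,"dy":0,"dz":0,"ax":0,"ay":0,"az":0,"gripper":0},
  ],
)

```text
clock: 2.1
eef_pos: [418.0, -150.2, 387.3]
tool_rot: [-3.14, 0.002, 0.617]
force: [0.2, -0.4, 0.3]
width: 0.0
gripper_force: 0.0
```

```bash
python3 -c "
from h import *
go(446,314,150)
from cell import ctrl;print(ctrl.read_state()['qpos'])"
```

```text
t 2.1 tcp [ 418.  -150.2  387.3] rpy deg [-1.7991e+02  1.2000e-01  3.5330e+01] shift units [ 0.972 -1.207  0.791] rows>= 8.700361725660906
[ 0.46272465  0.18953438 -0.2198953   1.8456434   0.04637055  1.11383566
 -0.72814922]
```

Request:
step_arm(
  plan=[
    {"dx":0.097,"dy":-0.121,"dz":0.079,"ax":0,"ay":0,"az":0,"gripper":0},
    {"dx":0.097,"dy":-0.121,"dz":0.079,"ax":0,"ay":0,"az":0,"gripper":0},
    {"dx":0.097,"dy":-0.121,"dz":0.079,"ax":0,"ay":0,"az":0,"gripper":0},
    {"dx":0.097,"dy":-0.121,"dz":0.079,"ax":0,"ay":0,"az":0,"gripper":0},
    {"dx":0.097,"dy":-0.121,"dz":0.079,"ax":0,"ay":0,"az":0,"gripper":0},
    {"dx":0.097,"dy":-0.121,"dz":0.079,"ax":0,"ay":0,"az":0,"gripper":0},
    {"dx":0.097,"dy":-0.121,"dz":0.079,"ax":0,"ay":0,"az":0,"gripper":0},
    {"dx":0.097,"dy":-0.121,"dz":0.079,"ax":0,"ay":0,"az":0,"gripper":0},
    {"dx":0.097,"dy":-0.121,"dz":0.079,"ax":0,"ay":0,"az":0,"gripper":0},
    {"dx":0.097,"dy":-0.121,"dz":0.079,"ax":0,"ay":0,"az":0,"gripper":0},
    {"dx":0,"dy":0,"dz":0,"ax":0,"ay":0,"az":0,"gripper":0},
    {"dx":0,"dy":0,"dz":0,"ax":0,"ay":0,"az":0,"gripper":0},
  ],
)

```text
clock: 3.6
eef_pos: [446.8, 312.5, 150.6]
tool_rot: [3.14, 0.002, 0.615]
force: [-0.9, -0.9, 0.7]
width: -0.1
gripper_force: 0.0
```

```bash
python3 -c "
from h import *
go(446,314,83)
from cell import ctrl;print(ctrl.read_state()['qpos'])
d=ctrl.get_image('scene');cv2.imwrite('pics/s1.png',d['color'][150:310,110:323,::-1].repeat(3,0).repeat(3,1))"
```

```text
t 3.6 tcp [446.8 312.5 150.6] rpy deg [1.7991e+02 1.3000e-01 3.5210e+01] shift units [ 0.001 -0.006  0.225] rows>= 1.1263091023679221
[-0.4794646   0.63335009 -0.27782988  1.90175878  0.27529737  0.64585335
 -1.88397605]
```

View pics/s1.png

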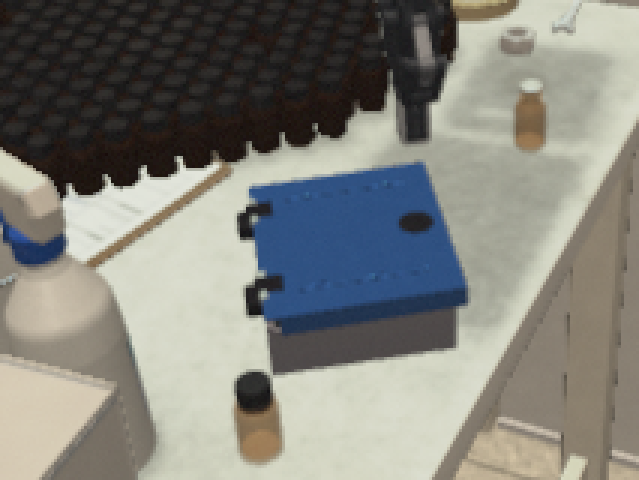

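The fingertips, at (413,140) in the crop, stand directly above the press mark at (415,222), and the rest of the scene is untouched. Descending to just above the lid.

Request:
step_arm(
  plan=[
    {"dx":0,"dy":-0.005,"dz":0.11,"ax":0,"ay":0,"az":0,"gripper":0},
    {"dx":0,"dy":0,"dz":0.11,"ax":0,"ay":0,"az":0,"gripper":0},
    {"dx":0,"dy":0,"dz":0.01,"ax":0,"ay":0,"az":0,"gripper":0},
    {"dx":0,"dy":0,"dz":0,"ax":0,"ay":0,"az":0,"gripper":0},
  ],
)

```text
clock: 4.15
eef_pos: [446.4, 315.2, 83.3]
tool_rot: [3.141, -0.001, 0.615]
force: [-0.2, 0.2, 1.1]
width: -0.4
gripper_force: 0.0
```

Request:
step_arm(
  plan=[
    {"dx":0,"dy":0,"dz":0.015,"ax":0,"ay":0,"az":0,"gripper":0},
    {"dx":0,"dy":0,"dz":0.01,"ax":0,"ay":0,"az":0,"gripper":0},
    {"dx":0,"dy":0,"dz":0,"ax":0,"ay":0,"az":0,"gripper":0},
  ],
)

```text
clock: 4.53
eef_pos: [446.3, 316.2, 75.3]
tool_rot: [3.141, -0.002, 0.616]
force: [1.9, -0.6, 1.3]
width: -0.2
gripper_force: 1.1
```

Request:
step_arm(
  plan=[
    {"dx":0,"dy":0,"dz":0.015,"ax":0,"ay":0,"az":0,"gripper":0},
    {"dx":0,"dy":0,"dz":0.005,"ax":0,"ay":0,"az":0,"gripper":0},
    {"dx":0,"dy":0,"dz":0,"ax":0,"ay":0,"az":0,"gripper":0},
  ],
)

```text
clock: 4.9
eef_pos: [446.4, 316.4, 69.1]
tool_rot: [3.141, -0.002, 0.617]
force: [2.7, -0.8, 5.6]
width: -0.4
gripper_force: 2.6
```

Request:
step_arm(
  plan=[
    {"dx":0,"dy":0,"dz":0.01,"ax":0,"ay":0,"az":0,"gripper":0},
    {"dx":0,"dy":0,"dz":0,"ax":0,"ay":0,"az":0,"gripper":0},
  ],
)

```text
clock: 5.15
eef_pos: [446.5, 316.5, 67.5]
tool_rot: [3.141, -0.003, 0.617]
force: [-0.4, -2.3, 18.9]
width: -0.0
gripper_force: 9.4
```

The lid is at its stop, with 19 N on the tool. Letting go upward and backward.

Request:
step_arm(
  plan=[
    {"dx":-0.08,"dy":0,"dz":-0.15,"ax":0,"ay":0,"az":0,"gripper":0},
    {"dx":-0.12,"dy":0,"dz":-0.15,"ax":0,"ay":0,"az":0,"gripper":0},
    {"dx":-0.1,"dy":0,"dz":-0.15,"ax":0,"ay":0,"az":0,"gripper":0.8},
    {"dx":0,"dy":0,"dz":0,"ax":0,"ay":0,"az":0,"gripper":0.8},
  ],
)

```text
clock: 5.65
eef_pos: [370.6, 263.4, 202.9]
tool_rot: [3.141, -0.002, 0.618]
force: [1.7, 1.4, 0.2]
width: 36.0
gripper_force: 0.0
```

```bash
python3 -c "
from h import *
go(512.5,-77.5,120)"
```

```text
t 5.65 tcp [370.6 263.4 202.9] rpy deg [ 1.7998e+02 -1.1000e-01  3.5380e+01] shift units [-0.273  1.2    0.276] rows>= 6.306865345369741
```

Request:
step_arm(
  plan=[
    {"dx":-0.039,"dy":0.171,"dz":0.039,"ax":0,"ay":0,"az":0,"gripper":0.8},
    {"dx":-0.039,"dy":0.171,"dz":0.039,"ax":0,"ay":0,"az":0,"gripper":0.8},
    {"dx":-0.039,"dy":0.171,"dz":0.039,"ax":0,"ay":0,"az":0,"gripper":0.8},
    {"dx":-0.039,"dy":0.171,"dz":0.039,"ax":0,"ay":0,"az":0,"gripper":0.8},
    {"dx":-0.039,"dy":0.171,"dz":0.039,"ax":0,"ay":0,"az":0,"gripper":0.8},
    {"dx":-0.039,"dy":0.171,"dz":0.039,"ax":0,"ay":0,"az":0,"gripper":0.8},
    {"dx":-0.039,"dy":0.171,"dz":0.039,"ax":0,"ay":0,"az":0,"gripper":0.8},
    {"dx":0,"dy":0,"dz":0,"ax":0,"ay":0,"az":0,"gripper":0.8},
    {"dx":0,"dy":0,"dz":0,"ax":0,"ay":0,"az":0,"gripper":0.8},
  ],
)

```text
clock: 6.78
eef_pos: [512.1, -75.6, 117.6]
tool_rot: [-3.139, 0.001, 0.617]
force: [-0.2, 0.8, 0.1]
width: 68.6
gripper_force: 0.0
```

```bash
python3 -c "
from h import *
go(512.5,-77.5,24)
from cell import ctrl
d=ctrl.get_image('scene');np.savez('pics/s2.npz',**d);cv2.imwrite('pics/s2.png',d['color'][110:300,130:383,::-1].repeat(3,0).repeat(3,1))"
```

```text
t 6.775 tcp [512.1 -75.6 117.6] rpy deg [-1.7985e+02  7.0000e-02  3.5340e+01] shift units [-0.002  0.007  0.312] rows>= 1.5608972185770602
```

View pics/s2.png

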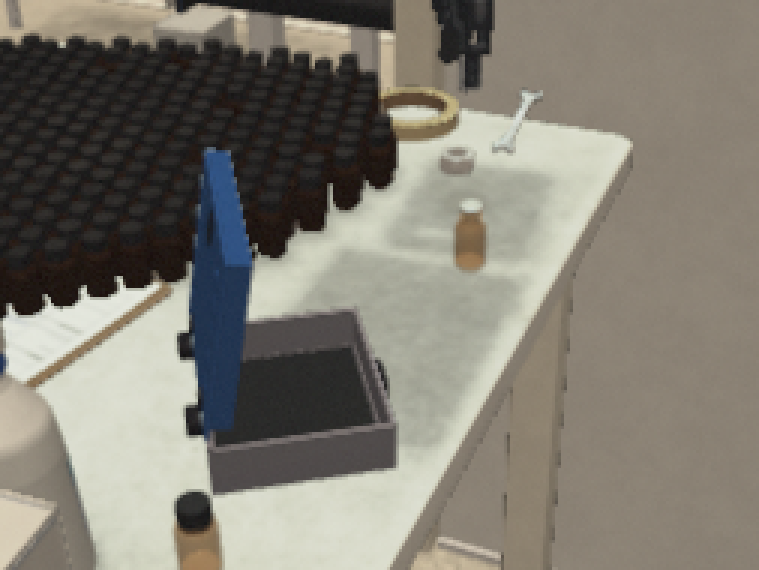

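The lid stands open with the case empty. The nut is untouched at crop (457,158), and both bottles are in place. Descending to the nut.

Request:
step_arm(
  plan=[
    {"dx":-0.002,"dy":0.007,"dz":0.15,"ax":0,"ay":0,"az":0,"gripper":0.8},
    {"dx":0,"dy":0,"dz":0.15,"ax":0,"ay":0,"az":0,"gripper":0.8},
    {"dx":0,"dy":0,"dz":0.012,"ax":0,"ay":0,"az":0,"gripper":0.8},
    {"dx":0,"dy":0,"dz":0,"ax":0,"ay":0,"az":0,"gripper":0.8},
    {"dx":0,"dy":0,"dz":0,"ax":0,"ay":0,"az":0,"gripper":0.5},
    {"dx":0,"dy":0,"dz":0,"ax":0,"ay":0,"az":0,"gripper":0},
    {"dx":0,"dy":0,"dz":0,"ax":0,"ay":0,"az":0,"gripper":0},
    {"dx":0,"dy":0,"dz":0,"ax":0,"ay":0,"az":0,"gripper":0},
    {"dx":0,"dy":0,"dz":0,"ax":0,"ay":0,"az":0,"gripper":0},
  ],
)

```text
clock: 7.95
eef_pos: [514.6, -78.5, 27.3]
tool_rot: [3.14, -0.002, 0.617]
force: [-1.5, 0.3, 9.2]
width: 32.6
gripper_force: 58.6
```

Request:
step_arm(
  plan=[
    {"dx":0,"dy":0,"dz":-0.1,"ax":0,"ay":0,"az":0,"gripper":0},
    {"dx":0,"dy":0,"dz":-0.15,"ax":0,"ay":0,"az":0,"gripper":0},
    {"dx":0,"dy":0,"dz":-0.15,"ax":0,"ay":0,"az":0,"gripper":0},
    {"dx":0,"dy":0,"dz":0,"ax":0,"ay":0,"az":0,"gripper":0},
    {"dx":0,"dy":0,"dz":0,"ax":0,"ay":0,"az":0,"gripper":0},
  ],
)

```text
clock: 8.57
eef_pos: [513.3, -78.8, 145.5]
tool_rot: [3.141, 0.0, 0.616]
force: [0.1, -1.1, -0.7]
width: 32.8
gripper_force: 60.2
```

```bash
python3 -c "
from h import *
go(395,230,144);go(467.5,329,144)"
```

```text
t 8.575 tcp [513.3 -78.8 145.5] rpy deg [1.7998e+02 1.0000e-02 3.5300e+01] shift units [ 0.273 -1.068  0.004] rows>= 5.511955464718897
t 8.575 tcp [513.3 -78.8 145.5] rpy deg [1.7998e+02 1.0000e-02 3.5300e+01] shift units [ 0.661 -1.198  0.004] rows>= 6.840150852099424
```

Request:
step_arm(
  plan=[
    {"dx":0.083,"dy":-0.15,"dz":0,"ax":0,"ay":0,"az":0,"gripper":0},
    {"dx":0.083,"dy":-0.15,"dz":0,"ax":0,"ay":0,"az":0,"gripper":0},
    {"dx":0.083,"dy":-0.15,"dz":0,"ax":0,"ay":0,"az":0,"gripper":0},
    {"dx":0.083,"dy":-0.15,"dz":0,"ax":0,"ay":0,"az":0,"gripper":0},
    {"dx":0.083,"dy":-0.15,"dz":0,"ax":0,"ay":0,"az":0,"gripper":0},
    {"dx":0.083,"dy":-0.15,"dz":0,"ax":0,"ay":0,"az":0,"gripper":0},
    {"dx":0.083,"dy":-0.15,"dz":0,"ax":0,"ay":0,"az":0,"gripper":0},
    {"dx":0.083,"dy":-0.15,"dz":0,"ax":0,"ay":0,"az":0,"gripper":0},
    {"dx":0,"dy":0,"dz":0,"ax":0,"ay":0,"az":0,"gripper":0},
    {"dx":0,"dy":0,"dz":0,"ax":0,"ay":0,"az":0,"gripper":0},
  ],
)

```text
clock: 9.82
eef_pos: [467.1, 329.2, 143.8]
tool_rot: [3.14, 0.004, 0.617]
force: [0.5, -1.0, -0.5]
width: 32.7
gripper_force: 60.2
```

```bash
python3 -c "
from h import *
go(467.5,329,34)"
```

```text
t 9.825 tcp [467.1 329.2 143.8] rpy deg [179.93   0.2   35.35] shift units [0.002 0.001 0.366] rows>= 1.8299057635804266
```

Request:
step_arm(
  plan=[
    {"dx":0,"dy":0,"dz":0.15,"ax":0,"ay":0,"az":0,"gripper":0},
    {"dx":0,"dy":0,"dz":0.15,"ax":0,"ay":0,"az":0,"gripper":0},
    {"dx":0,"dy":0,"dz":0.03,"ax":0,"ay":0,"az":0,"gripper":0},
    {"dx":0,"dy":0,"dz":0.02,"ax":0,"ay":0,"az":0,"gripper":0},
    {"dx":0,"dy":0,"dz":0.01,"ax":0,"ay":0,"az":0,"gripper":0},
    {"dx":0,"dy":0,"dz":0,"ax":0,"ay":0,"az":0,"gripper":0},
  ],
)

```text
clock: 10.58
eef_pos: [468.6, 330.8, 38.3]
tool_rot: [3.142, -0.002, 0.616]
force: [-0.7, -0.1, -1.2]
width: 32.3
gripper_force: 60.2
```

Request:
step_arm(
  plan=[
    {"dx":0,"dy":0,"dz":0.013,"ax":0,"ay":0,"az":0,"gripper":0},
    {"dx":0,"dy":0,"dz":0,"ax":0,"ay":0,"az":0,"gripper":0},
    {"dx":0,"dy":0,"dz":0,"ax":0,"ay":0,"az":0,"gripper":0.6},
    {"dx":0,"dy":0,"dz":0,"ax":0,"ay":0,"az":0,"gripper":0.6},
    {"dx":0,"dy":0,"dz":0,"ax":0,"ay":0,"az":0,"gripper":0.6},
    {"dx":0,"dy":0,"dz":-0.06,"ax":0,"ay":0,"az":0,"gripper":0.6},
    {"dx":0,"dy":0,"dz":-0.15,"ax":0,"ay":0,"az":0,"gripper":0.6},
    {"dx":-0.1,"dy":0,"dz":-0.18,"ax":0,"ay":0,"az":0,"gripper":0},
    {"dx":-0.1,"dy":0,"dz":-0.18,"ax":0,"ay":0,"az":0,"gripper":0},
    {"dx":0,"dy":0,"dz":-0.18,"ax":0,"ay":0,"az":0,"gripper":0},
    {"dx":0,"dy":0,"dz":0,"ax":0,"ay":0,"az":0,"gripper":0},
    {"dx":0,"dy":0,"dz":0,"ax":0,"ay":0,"az":0,"gripper":0},
  ],
)

```text
clock: 12.08
eef_pos: [418.9, 295.4, 259.0]
tool_rot: [3.141, -0.001, 0.617]
force: [-0.3, -0.1, -0.3]
width: -0.2
gripper_force: 0.0
```

```bash
python3 -c "
from h import *
from cell import ctrl
d=ctrl.get_image('scene');t=ctrl.get_image('top')
cv2.imwrite('pics/s3.png',np.hstack([cv2.resize(D['color'][v-60:v+60,u-60:u+60,::-1],(400,400),interpolation=2) for D,u,v in((d,228,230),(t,202,190))]))
C=cloud(d)
h=cv2.cvtColor(d['color'],cv2.COLOR_RGB2HSV);m=(h[...,0]>100)&(h[...,0]<125)&(h[...,1]>150);m[:150]=0;m[:,:185]=0;m[:,280:]=0
q=C[m];a=np.radians(35);l=(q-[488,343.5,0])@np.array([[np.cos(a),-np.sin(a),0],[np.sin(a),np.cos(a),0],[0,0,1]]);print(np.percentile(l,[2,50,98],axis=0).round(0))
# target: tip above/behind lid, local (112,0)
for lx,z in((-120,290),(110,290),(110,183)): print(lx); go(488+lx*np.cos(a),343.5+lx*np.sin(a),z)
print(ctrl.read_state()['qpos'])"
```

```text
[[ 40. -65.  99.]
 [ 49.  25. 189.]
 [ 60.  81. 190.]]
-120
t 12.175 tcp [418.4 295.1 257.5] rpy deg [1.7999e+02 1.3000e-01 3.5340e+01] shift units [-0.118  0.    -0.108] rows>= 0.7984271930285537
110
t 12.175 tcp [418.4 295.1 257.5] rpy deg [1.7999e+02 1.3000e-01 3.5340e+01] shift units [ 0.649  0.005 -0.11 ] rows>= 3.2909944876266373
110
t 12.175 tcp [418.4 295.1 257.5] rpy deg [1.7999e+02 1.3000e-01 3.5340e+01] shift units [0.65  0.005 0.247] rows>= 3.4757942377793483
[-0.42289833  0.44460934 -0.34994553  1.8838079   0.19757537  0.84899739
 -1.82709776]
```

View pics/s3.png

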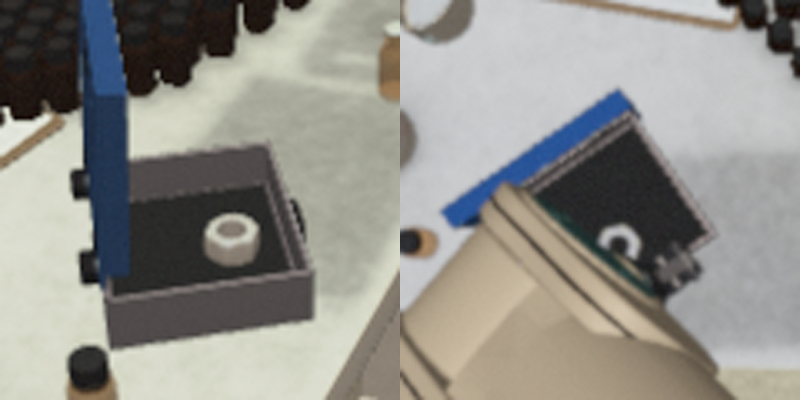

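The nut lies flat inside the case at (232,240) in the left half. The lid stands open, its top at z = 190 and local x 40 to 60. Now going over and behind the lid with the fingers shut.

Request:
step_arm(
  plan=[
    {"dx":0,"dy":0,"dz":-0.1,"ax":0,"ay":0,"az":0,"gripper":0},
    {"dx":0.1,"dy":0,"dz":-0.05,"ax":0,"ay":0,"az":0,"gripper":0},
    {"dx":0.15,"dy":0,"dz":0,"ax":0,"ay":0,"az":0,"gripper":0},
    {"dx":0.15,"dy":0,"dz":0,"ax":0,"ay":0,"az":0,"gripper":0},
    {"dx":0.15,"dy":0.005,"dz":0,"ax":0,"ay":0,"az":0,"gripper":0},
    {"dx":0.06,"dy":0,"dz":0,"ax":0,"ay":0,"az":0,"gripper":0},
    {"dx":0,"dy":0,"dz":0,"ax":0,"ay":0,"az":0,"gripper":0},
    {"dx":0,"dy":0,"dz":0,"ax":0,"ay":0,"az":0,"gripper":0},
  ],
)

```text
clock: 13.18
eef_pos: [568.1, 399.8, 302.2]
tool_rot: [3.142, 0.003, 0.617]
force: [0.7, 0.4, -0.1]
width: -0.1
gripper_force: 0.0
```

```bash
cat >> h.py <<'E'
def loc(lx,z):
    a=np.radians(35.2)
    from cell import ctrl
    p=ctrl.read_state()["eef_pos"]-[488,343.5,0];print("local now",round(p[0]*np.cos(a)+p[1]*np.sin(a),1),round(-p[0]*np.sin(a)+p[1]*np.cos(a),1),p[2].round(1))
    go(488+lx*np.cos(a),343.5+lx*np.sin(a),z)
E
python3 -c "
from h import *
loc(100,191)"
```

```text
local now 97.9 -0.2 302.2
t 13.175 tcp [568.1 399.8 302.2] rpy deg [1.800e+02 1.700e-01 3.536e+01] shift units [ 0.008 -0.001  0.371] rows>= 1.8531588681786098
```

Request:
step_arm(
  plan=[
    {"dx":0,"dy":0,"dz":0.15,"ax":0,"ay":0,"az":0,"gripper":0},
    {"dx":0,"dy":0,"dz":0.15,"ax":0,"ay":0,"az":0,"gripper":0},
    {"dx":0,"dy":0,"dz":0.07,"ax":0,"ay":0,"az":0,"gripper":0},
    {"dx":-0.05,"dy":0,"dz":0,"ax":0,"ay":0,"az":0,"gripper":0},
    {"dx":-0.05,"dy":0,"dz":0,"ax":0,"ay":0,"az":0,"gripper":0},
    {"dx":-0.05,"dy":0,"dz":0.01,"ax":0,"ay":0,"az":0,"gripper":0},
    {"dx":-0.05,"dy":0,"dz":0.01,"ax":0,"ay":0,"az":0,"gripper":0},
    {"dx":0,"dy":0,"dz":0,"ax":0,"ay":0,"az":0,"gripper":0},
  ],
)

```text
clock: 14.18
eef_pos: [519.2, 364.9, 187.0]
tool_rot: [3.141, 0.001, 0.617]
force: [0.6, 0.6, 0.7]
width: -0.1
gripper_force: 0.4
```

```bash
python3 -c "
from h import *
loc(3,170)
from cell import ctrl
d=ctrl.get_image('scene');print(ctrl.read_state()['force'].round(1))
cv2.imwrite('pics/s4.png',cv2.resize(d['color'][90:290,128:328,::-1],(500,500),interpolation=2))"
```

```text
local now 37.8 -0.5 187.0
t 14.175 tcp [519.2 364.9 187. ] rpy deg [1.7998e+02 3.0000e-02 3.5350e+01] shift units [-0.116 -0.002  0.057] rows>= 0.6459251402849742
[0.5 0.8 0.6]
```

View pics/s4.png

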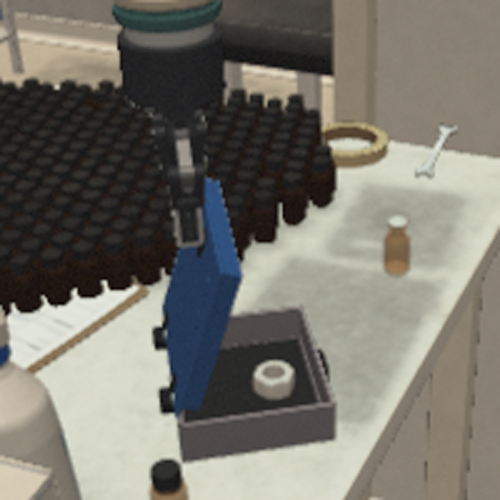

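The fingertips at (185,240) are behind the lid and swinging it over, with the nut still in place at (272,378). Continuing along the arc.

Request:
step_arm(
  plan=[
    {"dx":-0.058,"dy":0,"dz":0.025,"ax":0,"ay":0,"az":0,"gripper":0},
    {"dx":-0.058,"dy":0,"dz":0.032,"ax":0,"ay":0,"az":0,"gripper":0},
    {"dx":-0.045,"dy":0,"dz":0.04,"ax":0,"ay":0,"az":0,"gripper":0},
    {"dx":-0.042,"dy":0,"dz":0.043,"ax":0,"ay":0,"az":0,"gripper":0},
    {"dx":-0.034,"dy":0,"dz":0.05,"ax":0,"ay":0,"az":0,"gripper":0},
    {"dx":-0.029,"dy":0,"dz":0.053,"ax":0,"ay":0,"az":0,"gripper":0},
    {"dx":-0.018,"dy":0,"dz":0.05,"ax":0,"ay":0,"az":0,"gripper":0},
    {"dx":-0.012,"dy":0,"dz":0.05,"ax":0,"ay":0,"az":0,"gripper":0},
    {"dx":0,"dy":0,"dz":0,"ax":0,"ay":0,"az":0,"gripper":0},
  ],
)

```text
clock: 15.35
eef_pos: [447.8, 314.4, 83.2]
tool_rot: [3.141, 0.001, 0.617]
force: [0.2, 0.5, 1.6]
width: -0.1
gripper_force: 0.8
```

```bash
python3 -c "
from h import *
loc(-51,70)
"
```

```text
local now -49.6 -0.6 83.2
t 15.35 tcp [447.8 314.4  83.2] rpy deg [1.7999e+02 4.0000e-02 3.5340e+01] shift units [-0.005 -0.002  0.044] rows>= 0.22143466945159984
```

Request:
step_arm(
  plan=[
    {"dx":-0.005,"dy":0,"dz":0.02,"ax":0,"ay":0,"az":0,"gripper":0},
    {"dx":0,"dy":0,"dz":0.015,"ax":0,"ay":0,"az":0,"gripper":0},
    {"dx":0,"dy":0,"dz":0.015,"ax":0,"ay":0,"az":0,"gripper":0},
    {"dx":0,"dy":0,"dz":0.005,"ax":0,"ay":0,"az":0,"gripper":0},
    {"dx":0,"dy":0,"dz":0,"ax":0,"ay":0,"az":0,"gripper":0},
  ],
)

```text
clock: 15.98
eef_pos: [447.6, 314.2, 68.2]
tool_rot: [3.142, -0.003, 0.617]
force: [1.4, 0.1, 12.4]
width: -0.2
gripper_force: 6.0
```

Request:
step_arm(
  plan=[
    {"dx":0,"dy":0,"dz":0.007,"ax":0,"ay":0,"az":0,"gripper":0},
    {"dx":0,"dy":0,"dz":0,"ax":0,"ay":0,"az":0,"gripper":0},
  ],
)

```text
clock: 16.23
eef_pos: [447.6, 314.3, 67.1]
tool_rot: [3.141, -0.003, 0.617]
force: [-0.4, -1.3, 21.1]
width: 0.3
gripper_force: 10.8
```

At the stop again, with 21 N. Letting go slowly, then withdrawing.

Request:
step_arm(
  plan=[
    {"dx":0,"dy":0,"dz":-0.03,"ax":0,"ay":0,"az":0,"gripper":0},
    {"dx":0,"dy":0,"dz":-0.05,"ax":0,"ay":0,"az":0,"gripper":0},
    {"dx":-0.05,"dy":0,"dz":-0.15,"ax":0,"ay":0,"az":0,"gripper":0},
    {"dx":-0.1,"dy":0,"dz":-0.15,"ax":0,"ay":0,"az":0,"gripper":0},
    {"dx":-0.1,"dy":0,"dz":-0.15,"ax":0,"ay":0,"az":0,"gripper":0},
    {"dx":0,"dy":0,"dz":0,"ax":0,"ay":0,"az":0,"gripper":0},
    {"dx":0,"dy":0,"dz":0,"ax":0,"ay":0,"az":0,"gripper":0},
    {"dx":0,"dy":0,"dz":0,"ax":0,"ay":0,"az":0,"gripper":0},
    {"dx":0,"dy":0,"dz":0,"ax":0,"ay":0,"az":0,"gripper":0},
    {"dx":0,"dy":0,"dz":0,"ax":0,"ay":0,"az":0,"gripper":0},
    {"dx":0,"dy":0,"dz":0,"ax":0,"ay":0,"az":0,"gripper":0},
  ],
)

```text
clock: 17.6
eef_pos: [385.3, 270.1, 223.6]
tool_rot: [-3.141, 0.001, 0.617]
force: [0.2, -0.1, -1.2]
width: -0.0
gripper_force: 0.0
```

```bash
python3 -c "
from h import *
from cell import ctrl
d=ctrl.get_image('scene')
C=cloud(d);h=cv2.cvtColor(d['color'],cv2.COLOR_RGB2HSV);m=(h[...,0]>100)&(h[...,0]<125)&(h[...,1]>150);m[:150]=0;m[:,:185]=0;m[:,280:]=0
print(np.percentile(C[m],[5,50,95],axis=0).round(0))
cv2.imwrite('pics/s5.png',cv2.resize(d['color'][130:330,128:328,::-1],(500,500),interpolation=2))"
```

```text
[[411. 279.  55.]
 [479. 356.  57.]
 [545. 422.  60.]]
```

View pics/s5.png

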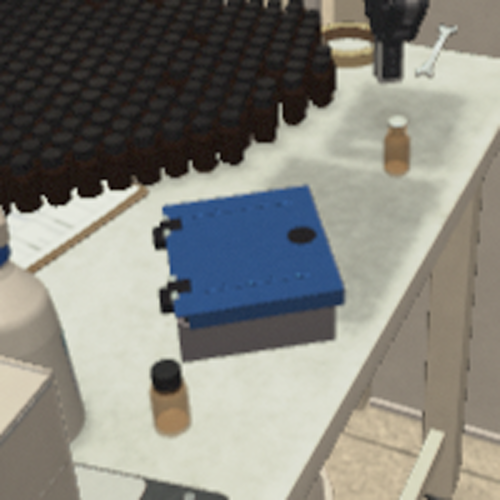

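The lid is latched level at z = 57 with the pad at (300,235). Both bottles stand at (170,400) and (397,145), and the arm is clear. Handing in.

```bash
python3 -c "
from cell import ctrl
print(ctrl.finish_job())"
```

```text
the job is handed in; nothing more can be done
None
```

The nut is in the case, the lid is latched shut and stayed level after release, both bottles stand where they were, and the job was handed in at about 18 s; no verdict was returned.

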